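Pack fragile jars and a tin into the larder tray and snug them up

ROBOT

A 6-joint arm with a two-finger parallel gripper is mounted at the origin on a cart in front of the work surface, level with it; the furniture and walls round the work are solid. World frame = base frame: x ahead of the robot, y to its left, z up, the work surface at z = 0. Lengths are in m, angles in rad, forces in N, time in s.
With the tool pointing down it reaches from about 0.3 to 0.85 m from the base axis. Payload 4.2 kg.
Tool frame: the origin (TCP) lies between the finger pads; the fingertips stand 11 mm ahead of it and the grasp point (between the pads) lies 8 mm behind it; z points along the fingers, y is the line along which they close (so a half turn about z gives the same grasp; the last joint's range is limited). The gripper opens to 91 mm and grips with 3 to 60 N. Pads are 32 mm wide; open, the fingers measure 118 mm over their backs; the gripper's body (76 mm by 178 mm) begins 60 mm behind the grasp point.
Start: joints at [-1.249, 0.32, 1.565, -0, 1.257, -0.02], TCP at [0.193, -0.542, 0.225] pointing down, gripper open.
Joint ranges: [-3.11, 3.11], [-0.84, 2.01], [0.21, 2.61], [-1.34, 4.49], [0.05, 2.63], [-2.56, 2.56]. Speed limits (rad/s): [2.57, 2.57, 3.14, 3.14, 3.14, 3.14].

INTERFACE

Orientations are given as a 3x3 rotation matrix whose columns are the frame's x, y, z axes.
In Python, from station import sensors, camera, camera_info, sign_off gives the robot as it stands.
- The arm moves only by the tool step_arm, never from a script. Its argument "targets" is a list of rows, each a list of 5 numbers: the shift along the tool's x, y, z in mm, then the turn about the tool's z in degrees, then the closure, from 0 (fully open) to 1 (shut). In form: [[dx, dy, dz, roll, hand], ...]. A call has 1 to 20 rows; each row is the pose to reach, as a shift and turn from the pose commanded when the call began, along the tool's axes at that moment; what a row does not reach only later rows make up. A row lasts 1/8 s, in which the tool goes at most 62.5 mm and 10.7 degrees, less where a joint would pass 70% of its speed; a pose out of reach is approached as far as the arm can. A call with a gripper value outside its range is refused whole. The fingers move at their own pace and stop on an object; "force" is the grip in N (left out, the last holds). Time passes only in rows, so rows that repeat a pose let the fingers close. It gives the time, the measured TCP pose, the force, the opening and the grip force at its end, in the units of the state.
- sensors.observe(): the state, without advancing time (a new reading comes with each control period).
- camera(name): name is "scene" or "top"; returns the picture (480x640x3 uint8, red, green, blue); there is no depth.
- camera_info(name): a dict with "fx", "fy", "cx", "cy" (pixels), "view" (4x4, takes a point from world to camera coordinates). Camera axes: x right, y down, z forward; pixel columns grow to the right and rows downward; lengths in m; the calibration is good to about 2 mm. A picture is of the moment at which its call begins. camera_info takes no time and is no camera call.
- sign_off(): hands the job in; it is judged then, once.
The state is a dict: "clock": time; "joint_positions": joint angles; "dq": joint speeds; "joint_efforts": joint torques, N m; "ee_pos": TCP position; "orientation": TCP orientation; "wrist_force": force on the tool from outside, world axes, zero at the start; "torque": the same for the moment, N m; "opening": opening from 0.0 (shut) to 1.0 (fully open); "grasp_force": force on a finger pad.
Only numpy, scipy, OpenCV 4.12 (cv2) and the standard library are available. Lean on these libraries where they do the work, as an engineer would, in place of code of your own. Each camera call takes 0.05 s, during which the arm holds its last target. There are 200 camera calls.

TASK

Pack the honey jar, the spice jar and the food tin upright, side by side in one row, into the long wooden tray, and only then slide the grey stop along the tray until the three stand snug between it and the opposite end of the tray. They are thin glass and thin tinplate: grip them as lightly as you can, set them down softly without knocking them together, and push the stop gently. Leave the pepper mill, the mug and the kitchen timer alone.

Things in the scene. Friction and masses are not known exactly. Their poses are not given: they have to be found in the camera images.
- honey_jar: Glass honey jar with a dark screw lid, 61 mm in diameter (its glass 60 by 56 mm), 98 mm tall, about 0.32 kg. Starts upright on the worktop, z up. Origin: centre of its underside. Thin glass: 20 to 30 N a finger holds it, over 50 N breaks it, and so do hard knocks. Grip it by the lid and the glass below, 60 mm or more above its underside, to keep the fingers over the tray's walls.
- spice_jar: Slim glass spice jar with a green cap, 46 mm in diameter, 106 mm tall, about 0.11 kg. Starts upright on the worktop, z up. Origin: centre of its underside. Thin glass: 20 to 30 N a finger holds it, over 50 N breaks it, and so do hard knocks. Grip it 60 mm or more above its underside (the cap, 45 mm wide, spans 85 to 105 mm).
- food_tin: Food tin with a blue label and bare metal ends, 57 mm in diameter, 72 mm tall, about 0.18 kg. Starts upright on the worktop, z up. Origin: centre of its underside. Thin tinplate: 20 to 30 N a finger holds it, over 50 N dents it, and so do hard knocks. Grip it 42 mm or more above its underside, to keep the fingers over the tray's walls.
- tray: Open wooden tray, fixed to the worktop, 84 mm (x) by 268 mm (y), 40 mm high; walls 6 mm, floor 6 mm thick. Inside it is 72 mm wide (x) and 256 mm long (y). Origin: centre of its underside; x across, y along, z up. A grey stop slides in it from the -y end towards the fixed end at +y.
- tray_in (a point): Centre of the tray's inner floor (6 mm above the worktop); axes as the tray's. The inside runs 36 mm either way in x and 128 mm either way in y.
- tray_end (a point): Foot of the inner face of the tray's fixed far end: on the inner floor, in the middle of the width, 128 mm along the tray's +y from tray_in. The three are packed against this end.
- stop_face (a point): Foot of the stop's front face, in the middle of the width, on the inner floor; it travels with the stop. The face is a flat plate across the whole width, 37 mm high. The three go between it and tray_end: 208 mm minus the value of joint stop; the three side by side need 165 mm.
- stop_grip (a point): Grip point on the stop's upright fin, travelling with it: 24 mm behind the face (-y), 66 mm above the inner floor (72 mm above the worktop). The fin is 12 mm thick (along the tray's x), 32 mm long along y (7 to 39 mm behind the face), its top 78 mm above the inner floor. Pinch it from above, fingers closing along the tray's x, fingertips over the walls.
- stop (a joint): How far the stop is slid towards the tray's +y, in m: 0 fully back, 0.055 its limit; starts at 0 to 0.010, stays where it is left. It reads about 0.043 when the three touch in a straight row (more if out of line). It slides with about 2 N, with up to 9 N when it pushes all three along. It is snug above 0.033: at most 10 mm to spare in the row.
- pepper_mill: Wooden pepper mill, 58 mm in diameter, 165 mm tall, standing behind the tray: leave alone. Origin: centre of its underside.
- mug: White mug with one handle, 83 by 110 mm, 86 mm tall, standing behind the tray: leave alone. Origin: centre of its underside.
- kitchen_timer: White wind-up kitchen timer, 58 mm in diameter, 60 mm tall, standing behind the tray: leave alone. Origin: centre of its underside.
Things that resemble listed ones, but are neither listed nor needed, are in the scene too. What is shaped like the food_tin but red is not meant.

How it is judged:
On the way, in this order (a step that is already met when the one before it is completed fails the run):
1. all three stand upright on the tray's floor between the stop and the far end, released (x of honey_jar in the frame of tray_in between -0.01 and 0.01 m and y of honey_jar in the frame of tray_in below 0.102 m and y of honey_jar in the frame of stop_face above 0.026 m and z of honey_jar in the frame of tray_in between -0.006 and 0.006 m and angle between each of honey_jar, spice_jar, food_tin's own z axis and vertical below 0.1 rad and x of spice_jar in the frame of tray_in between -0.017 and 0.017 m and y of spice_jar in the frame of tray_in below 0.109 m and y of spice_jar in the frame of stop_face above 0.019 m and z of spice_jar in the frame of tray_in between -0.006 and 0.006 m and x of food_tin in the frame of tray_in between -0.0113 and 0.0113 m and y of food_tin in the frame of tray_in below 0.1033 m and y of food_tin in the frame of stop_face above 0.0247 m and z of food_tin in the frame of tray_in between -0.006 and 0.006 m and linear speed of each of honey_jar, spice_jar, food_tin below 0.02 m/s and not (contact force between the fingers and honey_jar above 0.1 N) and not (contact force between the fingers and spice_jar above 0.1 N) and not (contact force between the fingers and food_tin above 0.1 N)), for 0.2 s.
2. the stop is slid up so that the row has no more than 10 mm to spare (value of joint stop above 0.033 m), for 0.2 s.
At the end, for the whole second after the job is handed in: The honey jar, the spice jar and the food tin stand upright (within 0.1 rad) on the tray's floor, inside its walls and between the stop and the far end, released and at rest, and the stop reads more than 0.033 m, so that at most 10 mm is to spare in the row (all of step 1 and value of joint stop above 0.033 m); the robot touches nothing.
It fails at once if one of the three (honey jar, spice jar, food tin) is squeezed with more than 50 N a finger (100 N over both) (contact force between the fingers and honey_jar above 100 N or contact force between the fingers and spice_jar above 100 N or contact force between the fingers and food_tin above 100 N).
It fails at once if one of the three hits or presses the tray or stop with over 40 N or another of them with over 30 N, or is dropped (over 0.4 m/s unheld: about 8 mm) (contact force between any of honey_jar, spice_jar, food_tin and tray above 40 N or contact force between honey_jar and spice_jar above 30 N or contact force between any of honey_jar, spice_jar and food_tin above 30 N or (linear speed of honey_jar above 0.4 m/s and not (contact force between the fingers and honey_jar above 0.1 N)) or (linear speed of spice_jar above 0.4 m/s and not (contact force between the fingers and spice_jar above 0.1 N)) or (linear speed of food_tin above 0.4 m/s and not (contact force between the fingers and food_tin above 0.1 N))).
It fails at once if one of the three is tipped by more than 0.5 rad (angle between any of honey_jar, spice_jar, food_tin's own z axis and vertical above 0.5 rad).
It fails at once if the pepper mill, the mug or the kitchen timer is moved by more than 20 mm (distance of any of pepper_mill, mug, kitchen_timer from where it was at the start of the episode above 0.02 m).
It fails at once if the stop is pushed along before all three are at the tray (value of joint stop above 0.022 m and horizontal distance between any of honey_jar, spice_jar, food_tin and tray_in above 0.14 m).
It also fails if it takes over 67 s, if anything falls off the work surface, if the arm or the gripper's body presses on something with over 40 N, if the wrist force passes 120 N, or if a joint passes its speed limit or range.

## Working session

There is one attempt and no reset: what is moved stays moved. The work goes in short steps, Python scripts to look and compute and a tool call to move; the robot and the scene stay as the last step left them, time stands still between calls to the robot, and variables do not carry over. Pictures are saved under pics/ and viewed, at most 13 in all, crops included, and the job is handed in when it is done.

Besides the shell and the picture viewer there is one more tool, called after ">>>" as name(argument=value, ...) on one line, values as JSON. step_arm: Moves the arm, as the interface text tells. Its arguments: {"type":"object","properties":{"targets":{"type":"array","items":{"type":"array","items":{"type":"number"}}},"force":{"type":"number"}},"required":["targets"]}

```bash
mkdir -p pics
python3 - <<'E'
from station import sensors,camera,camera_info
import cv2,numpy as np
for n in("scene","top"):
    cv2.imwrite(f"pics/{n}0.png",camera(n)[:,:,::-1]); i=camera_info(n); print(n,i["fx"],i["cx"],i["cy"],np.round(i["view"],4).tolist())
s=sensors.observe();print({k:np.round(v,4).tolist() for k,v in s.items()})
E
```

```text
scene 535.889128327905 325.71023858834616 244.003120698039 [[-0.6877, -0.7256, 0.0242, 0.4886], [-0.304, 0.2575, -0.9172, 0.2466], [0.6593, -0.6381, -0.3977, 0.5283], [0.0, 0.0, 0.0, 1.0]]
top 517.898686012619 310.6966326575345 246.90257799159622 [[0.0201, -0.9998, 0.0087, 0.0859], [-0.9906, -0.0211, -0.1353, 0.6188], [0.1355, -0.0059, -0.9908, 1.0493], [0.0, 0.0, 0.0, 1.0]]
{'clock': 0.1, 'joint_positions': [-1.249, 0.3202, 1.5655, 0.0, 1.2574, -0.02], 'dq': [0.0004, -0.002, -0.0027, 0.0012, -0.0011, 0.0006], 'joint_efforts': [-0.0012, -41.3335, -23.2509, 0.0728, 0.0422, -0.0], 'ee_pos': [0.1926, -0.5413, 0.2242], 'orientation': [[0.9422, 0.3352, -0.0005], [0.3352, -0.9422, 0.0015], [0.0, -0.0016, -1.0]], 'wrist_force': [-0.7086, -0.169, 0.0095], 'torque': [-0.0497, -0.0051, -0.0118], 'grasp_force': 0.0, 'opening': 0.9975}
```

View pics/top0.png

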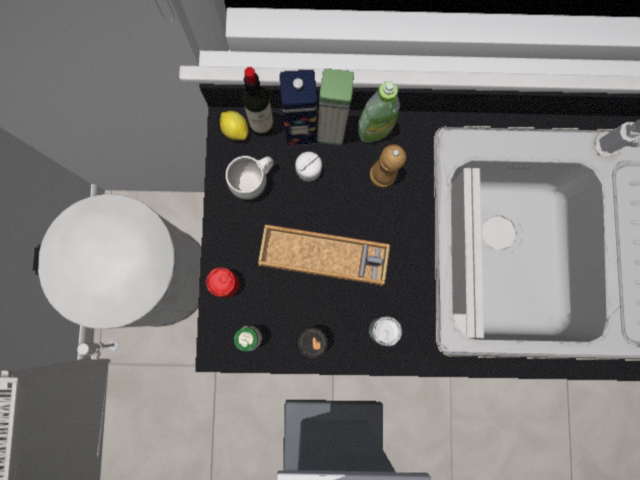

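View pics/scene0.png

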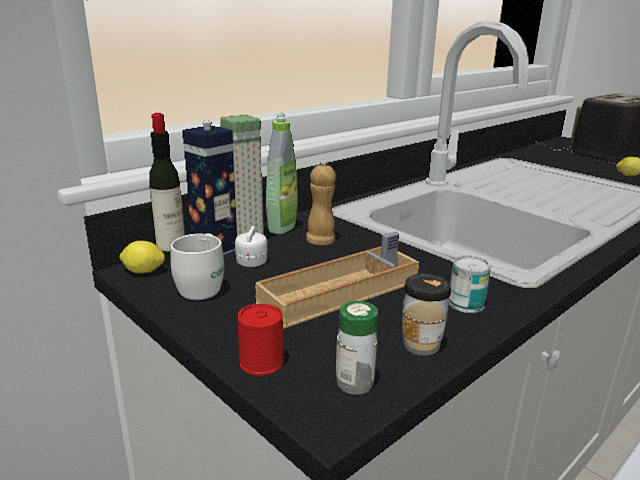

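Seen in the top picture: spice jar with green cap (247,339), honey jar with dark lid (313,343), tin with bare ends (386,331), tray centre about (324,255), stop at (371,262). 

What could be taken for the wanted things:
- **Food tin:** red tin (221,282) or silver-topped tin with blue label (386,331; scene 469,285). I choose the blue one.
- **Honey jar:** only (313,343).
- **Spice jar:** only (247,339). The kitchen timer (308,167) is white.

I'll check the choice with one close crop.

Run:
```python
import cv2,numpy as np
t=cv2.imread("pics/top0.png")[215:375,195:415]; s=cv2.imread("pics/scene0.png")[225:405,225:505]
a=cv2.resize(t,None,fx=3.6,fy=3.6,interpolation=cv2.INTER_CUBIC)
a=np.clip(a.astype(float)*1.6,0,255).astype('uint8')
cv2.imwrite("pics/crop_top.png",a)
b=cv2.resize(s,None,fx=2.8,fy=2.8,interpolation=cv2.INTER_CUBIC)
cv2.imwrite("pics/crop_scene.png",b)
```

```text
(no output)
```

View pics/crop_top.png

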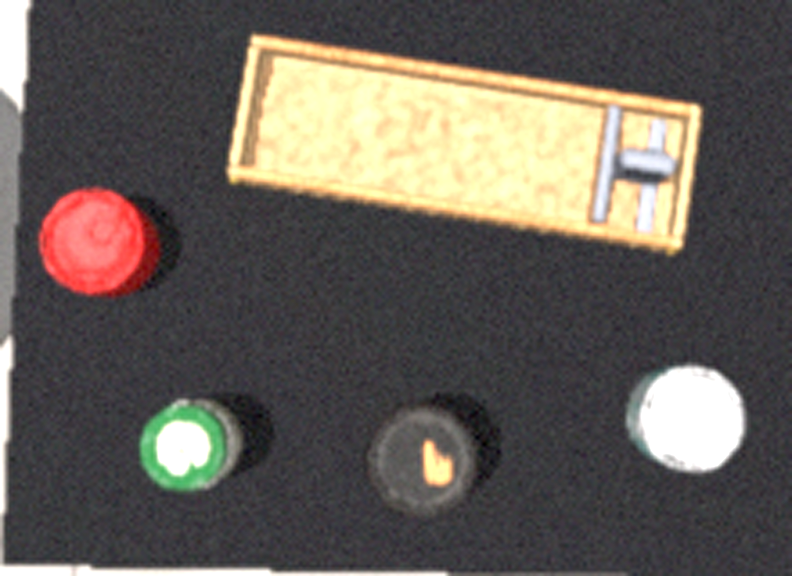

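View pics/crop_scene.png

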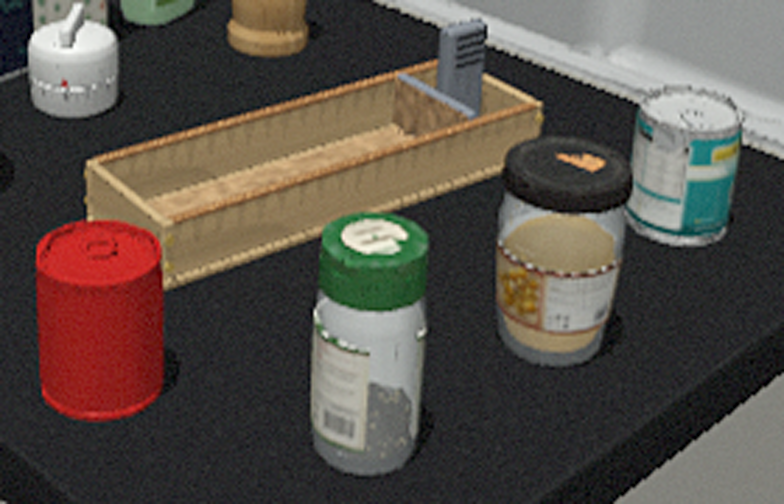

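The crops confirm it: blue-label tin (crop 695,418), honey jar with dark lid (422,459), spice jar with green cap (184,446). The red tin at (100,242) is the decoy. Next I fit the poses using both cameras.

```bash
cat > h.py <<'E'
import numpy as np,cv2
from scipy.optimize import least_squares
from station import sensors,camera,camera_info
I={n:camera_info(n) for n in("top","scene")}
def proj(n,P):
    i=I[n];V=np.array(i["view"]);c=np.atleast_2d(P)@V[:3,:3].T+V[:3,3]
    return c[:,:2]/c[:,2:]*[i["fx"],i["fy"]]+[i["cx"],i["cy"]]
def ct(u,v): return np.array([195+(u+.5)/3.6-.5,215+(v+.5)/3.6-.5])
def cs(u,v): return np.array([225+(u+.5)/2.8-.5,225+(v+.5)/2.8-.5])
def back(n,uv,z):
    return least_squares(lambda p:(proj(n,[p[0],p[1],z])[0]-uv),[.4,0]).x
E
python3 - <<'E'
from h import *
obs={"tin":(ct(695,418),cs(690,108),.072),"honey":(ct(422,459),cs(568,166),.098),"spice":(ct(184,446),cs(375,239),.106)}
P={}
for k,(a,b,z) in obs.items():
    t=back("top",a,z);s=back("scene",b,z);P[k]=t;print(k,t.round(4),s.round(4))
def tray(p,x,y,z):
    c,s=np.cos(p[2]),np.sin(p[2]);return np.array([p[0]+c*x-s*y,p[1]+s*x+c*y,z])
O=[("top",42,134,40,ct(252,37)),("top",42,-134,40,ct(701,105)),("top",-42,134,40,ct(232,172)),("top",-42,-134,40,ct(683,240)),
("scene",42,134,40,cs(88,162)),("scene",-42,134,40,cs(165,215)),("scene",-42,-134,40,cs(543,103)),("scene",-42,134,0,cs(168,289))]
f=lambda p:np.concatenate([proj(n,tray(p,x/1e3,y/1e3,z/1e3))[0]-uv for n,x,y,z,uv in O])
r=least_squares(f,[.45,0,-.15]);T=r.x;print("tray",T.round(4),r.fun.reshape(-1,2).round(1).tolist())
for lab in("top","scene"):
  q=least_squares(lambda p:np.concatenate([proj(n,tray(p,x/1e3,y/1e3,z/1e3))[0]-uv for n,x,y,z,uv in O if n==lab]),[.45,0,-.15]).x;print(lab,q.round(4))
im={n:cv2.resize(cv2.imread(f"pics/{n}0.png"),None,fx=3,fy=3,interpolation=cv2.INTER_CUBIC) for n in I}
def poly(n,pts,col):
    cv2.polylines(im[n],[np.round(proj(n,np.array(pts))*3+1).astype(int)],True,col,1)
th=np.linspace(0,6.28,60)
for n in I:
    for k,d,h in(("tin",57,.072),("honey",61,.098),("spice",45,.106)):
        for z in(0,h):poly(n,[[P[k][0]+d/2e3*np.cos(a),P[k][1]+d/2e3*np.sin(a),z] for a in th],(255,0,255))
    for z in(0,.04):poly(n,[tray(T,x,y,z) for x,y in((.042,.134),(.042,-.134),(-.042,-.134),(-.042,.134))],(255,0,255))
    for j in(0,.01): poly(n,[tray(T,x,-.08+j,.043) for x in(-.036,.036)],(0,255,255))
    poly(n,[tray(T,x,y,.084) for x,y in((-.006,-.082),(.006,-.082),(.006,-.114),(-.006,-.114))],(0,255,255))
a=im["top"][630:1110,570:1260];b=im["scene"][660:1200,690:1500]
cv2.imwrite("pics/ov_top.png",a);cv2.imwrite("pics/ov_scene.png",b[:, :800])
E
```

```text
tin [ 0.4464 -0.059 ] [ 0.4465 -0.0582]
honey [0.4221 0.093 ] [0.4206 0.0927]
spice [0.4268 0.2209] [0.4252 0.221 ]
tray [ 0.6049  0.068  -0.1327] [[1.0, -1.0], [1.4, -0.7], [-0.0, 0.5], [1.1, 1.1], [-1.1, -0.7], [0.2, 3.2], [-0.2, -0.5], [-0.7, 0.7]]
top [ 0.6049  0.0698 -0.1293]
scene [ 0.6059  0.0657 -0.1394]
```

View pics/ov_top.png

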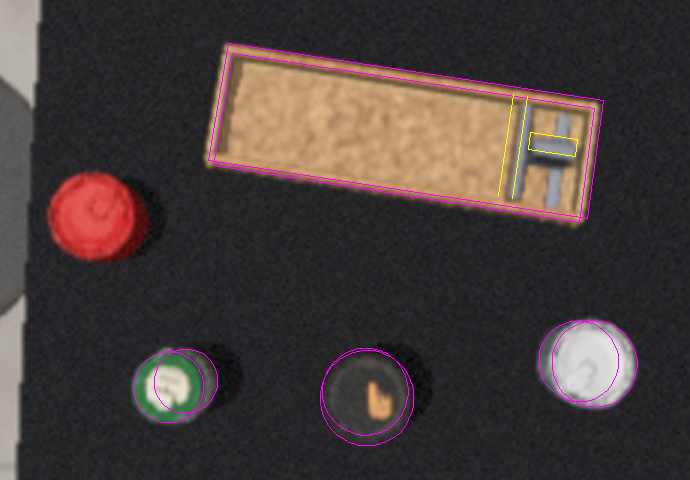

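View pics/ov_scene.png

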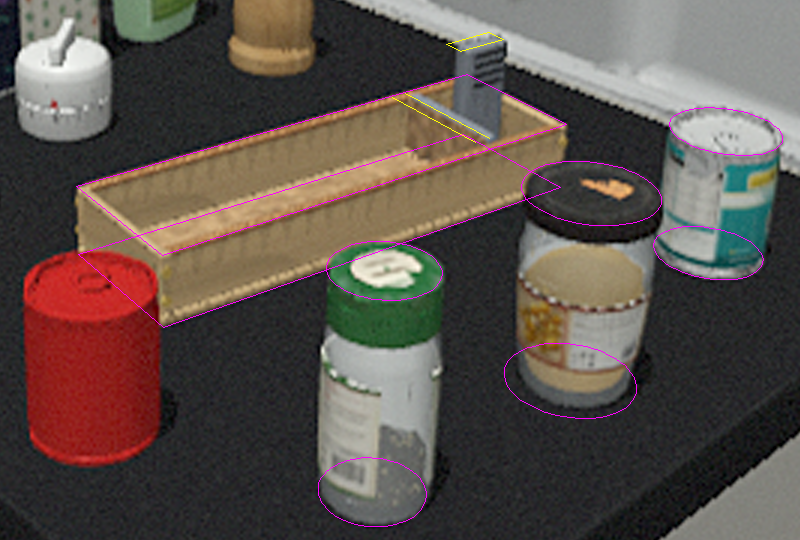

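```bash
cat >> h.py <<'E'
def tray(p,x,y,z):
    c,s=np.cos(p[2]),np.sin(p[2]);return np.array([p[0]+c*x-s*y,p[1]+s*x+c*y,z])
E
python3 - <<'E'
from h import *
from scipy.optimize import minimize
def fit(n,box,extra=None):
    im=cv2.imread(f"pics/{n}0.png").astype(int)
    m=((im[:,:,2]-im[:,:,0])>22).astype(np.uint8)
    k=np.zeros_like(m);x0,y0,x1,y1=box;k[y0:y1,x0:x1]=1;m=m*k
    m=cv2.morphologyEx(m,cv2.MORPH_OPEN,np.ones((2,2)))
    _,lab,st,_=cv2.connectedComponentsWithStats(m);m=(lab==1+st[1:,4].argmax())
    pts=np.argwhere(m)[:,::-1].astype(np.float32)
    h=cv2.convexHull(pts)
    H=np.zeros(m.shape,np.uint8);cv2.fillConvexPoly(H,h.astype(int),1)
    H=cv2.resize(H,None,fx=4,fy=4,interpolation=cv2.INTER_NEAREST)
    def cost(q):
        p=[q[0]/1e3,q[1]/1e3,q[2]/1e3]
        c=[tray(p,x,y,z) for x in(-.042,.042) for y in(-.134,.134) for z in(0,.04)]
        h2=cv2.convexHull(((proj(n,np.array(c))+.5)*4-.5).astype(np.float32))
        R=np.zeros_like(H);cv2.fillConvexPoly(R,np.round(h2*16).astype(int),1,shift=4)
        return (R!=H).sum()/16
    r=minimize(cost,[605,68,-133],method="Nelder-Mead",options=dict(initial_simplex=[[605,68,-133],[612,68,-133],[605,75,-133],[605,68,-110]]))
    print(n,r.x.round(1),r.fun,H.sum()/16)
fit("top",(240,215,400,295)); fit("scene",(245,235,430,330))
E
```

```text
top [ 601.2   68.8 -142.8] 345.1875 5630.0
scene [ 602.9   80.  -134.7] 842.4375 8406.0
```

Run:
```python
from h import *
im=cv2.GaussianBlur(cv2.imread("pics/top0.png"),(0,0),.7).astype(np.float32); g=im[:,:,2]-0.3*im[:,:,0]
E=[((.042,-.12,.04),(.042,.12,.04),(1,0)),((-.042,-.12,0),(-.042,.12,0),(-1,0)),((-.03,.134,.04),(.036,.134,.04),(0,1)),((-.03,-.134,.04),(.036,-.134,.04),(0,-1))]
T=np.array([.605,.069,-.133])
for it in range(4):
    A=[];b=[];ks=[]
    for k,(a,c,nn) in enumerate(E):
        for s in np.linspace(0,1,40):
            l=np.array(a)*(1-s)+np.array(c)*s
            d=np.arange(-10,10.1,.25)/1e3
            W=np.array([tray(T,l[0]+nn[0]*e,l[1]+nn[1]*e,l[2]) for e in d])
            p=proj("top",W).astype(np.float32)
            v=cv2.remap(g,p[:,0].reshape(1,-1),p[:,1].reshape(1,-1),cv2.INTER_LINEAR)[0]
            lo=np.median(v[-12:]);hi=np.percentile(v[:48],80)
            i=np.where(v>(lo+hi)/2)[0]
            if len(i)==0 or i[-1]>=len(d)-2: continue
            o=d[i[-1]]; b.append(o);ks.append(k)
            # offset along normal = n.(R^T dt) + dyaw*(n . perp(l))
            cc,ss=np.cos(T[2]),np.sin(T[2])
            A.append([nn[0]*cc-nn[1]*ss,nn[0]*ss+nn[1]*cc,-nn[0]*l[1]+nn[1]*l[0]])
    A=np.array(A);b=np.array(b);ks=np.array(ks)
    r=least_squares(lambda q:(A@q-b)*1e3,[0,0,0],loss="soft_l1");T=T+r.x
res=b-A@r.x
print(T.round(4),[(len(b[ks==k]),(np.median(res[ks==k])*1e3).round(2),(np.std(res[ks==k])*1e3).round(2)) for k in range(4)])
for n,t in(("face",(0,-.08,.043)),("fin",(0,-.098,.084))):
    print(n,proj("top",tray(T,*t)).round(1))
# stop face edge: blue-grey vs wood along y
d=np.arange(-.095,-.055,.0005)
for x in(-.02,.02):
    p=proj("top",np.array([tray(T,x,e,.043) for e in d])).astype(np.float32)
    v=cv2.remap(im[:,:,2]-im[:,:,0],p[:,0].reshape(1,-1),p[:,1].reshape(1,-1),cv2.INTER_LINEAR)[0]
    print(list(zip((d*1e3)[::4].round(0),v[::4].round(0))))
d=np.arange(-.02,.0201,.002)
for e in(-.09,-.105):
    p=proj("top",np.array([tray(T,x,e,.084) for x in d])).astype(np.float32)
    v=cv2.remap(im[:,:,2]-im[:,:,0],p[:,0].reshape(1,-1),p[:,1].reshape(1,-1),cv2.INTER_LINEAR)[0]
    print(list(zip((d*1e3).round(0),v.round(0))))
```

```text
[ 0.6047  0.0707 -0.139 ] [(40, np.float64(-0.25), np.float64(0.12)), (40, np.float64(-0.25), np.float64(0.19)), (40, np.float64(0.75), np.float64(0.16)), (40, np.float64(0.75), np.float64(0.16))]
face [[361.5 258.9]]
fin [[372.5 258. ]]
[(np.float64(-95.0), np.float32(80.0)), (np.float64(-93.0), np.float32(78.0)), (np.float64(-91.0), np.float32(69.0)), (np.float64(-89.0), np.float32(43.0)), (np.float64(-87.0), np.float32(12.0)), (np.float64(-85.0), np.float32(-6.0)), (np.float64(-83.0), np.float32(-5.0)), (np.float64(-81.0), np.float32(12.0)), (np.float64(-79.0), np.float32(40.0)), (np.float64(-77.0), np.float32(64.0)), (np.float64(-75.0), np.float32(77.0)), (np.float64(-73.0), np.float32(79.0)), (np.float64(-71.0), np.float32(80.0)), (np.float64(-69.0), np.float32(80.0)), (np.float64(-67.0), np.float32(81.0)), (np.float64(-65.0), np.float32(82.0)), (np.float64(-63.0), np.float32(81.0)), (np.float64(-61.0), np.float32(80.0)), (np.float64(-59.0), np.float32(78.0)), (np.float64(-57.0), np.float32(76.0))]
[(np.float64(-95.0), np.float32(78.0)), (np.float64(-93.0), np.float32(78.0)), (n
[... 1609 characters left out ...]
32(-8.0)), (np.float64(-14.0), np.float32(-7.0)), (np.float64(-12.0), np.float32(-6.0)), (np.float64(-10.0), np.float32(-6.0)), (np.float64(-8.0), np.float32(-8.0)), (np.float64(-6.0), np.float32(-10.0)), (np.float64(-4.0), np.float32(-12.0)), (np.float64(-2.0), np.float32(-13.0)), (np.float64(-0.0), np.float32(-12.0)), (np.float64(2.0), np.float32(-12.0)), (np.float64(4.0), np.float32(-11.0)), (np.float64(6.0), np.float32(-9.0)), (np.float64(8.0), np.float32(-8.0)), (np.float64(10.0), np.float32(-9.0)), (np.float64(12.0), np.float32(-9.0)), (np.float64(14.0), np.float32(-10.0)), (np.float64(16.0), np.float32(-11.0)), (np.float64(18.0), np.float32(-7.0)), (np.float64(20.0), np.float32(2.0))]
```

```bash
cat >> h.py <<'E'
T=(.6047,.0707,-.139)
def go(*pts,yaw=T[2]):
    s=sensors.observe();R=np.array(s["orientation"]);p=np.array(s["ee_pos"])
    a=np.arctan2(R[1,1],R[0,1]);print("t",round(s["clock"],2),"pos",p.round(4),"tilt",R[:2,2].round(4),"roll",-round(np.degrees((yaw-a+np.pi)%(2*np.pi)-np.pi),2),"F",np.round(s["wrist_force"],1))
    for q in pts: print(((np.array(q)-p)@R*1e3).round(1))
E
python3 - <<'E'
from h import *
go((.4465,-.0586,.16),(.4465,-.0586,.05))
E
```

```text
t 0.1 pos [ 0.1926 -0.5413  0.2242] tilt [-0.0005  0.0015] roll -62.45 F [-0.7 -0.2  0. ]
[ 401.  -369.6   64.8]
[ 401.  -369.4  174.8]
```

>>> step_arm(targets=[[401, -369.5, 65, -62.4, 0], [401, -369.5, 65, -62.4, 0], [401, -369.5, 65, -62.4, 0], [401, -369.5, 65, -62.4, 0], [401, -369.5, 65, -62.4, 0], [401, -369.5, 65, -62.4, 0], [401, -369.5, 65, -62.4, 0], [401, -369.5, 65, -62.4, 0], [401, -369.5, 65, -62.4, 0], [401, -369.5, 65, -62.4, 0], [401, -369.5, 65, -62.4, 0], [401, -369.5, 65, -62.4, 0], [401, -369.5, 65, -62.4, 0], [401, -369.5, 65, -62.4, 0]], force=24)

```text
clock: 1.85
ee_pos: [0.4465, -0.0599, 0.1601]
orientation: [[0.141, 0.99, 0.0], [0.99, -0.141, -0.0], [-0.0, 0.0, -1.0]]
wrist_force: [-0.5, -0.2, -0.8]
opening: 1.004
grasp_force: 0.0
```

Run:
```python
from h import *
go((.4465,-.0586,.05))
```

```text
t 1.85 pos [ 0.4465 -0.0599  0.1601] tilt [ 0.0002 -0.0001] roll -0.14 F [-0.5 -0.2 -0.8]
[  1.3  -0.2 110.1]
```

>>> step_arm(targets=[[1, 0, 50, 0, 0], [1, 0, 95, 0, 0], [1, 0, 110, 0, 0], [1, 0, 110, 0, 0], [1, 0, 110, 0, 0.3], [1, 0, 110, 0, 0.5], [1, 0, 110, 0, 0.5], [1, 0, 110, 0, 0.5], [1, 0, 110, 0, 0.5], [1, 0, 110, 0, 0.5]], force=24)

```text
clock: 3.1
ee_pos: [0.4467, -0.0582, 0.0504]
orientation: [[0.139, 0.99, -0.0], [0.99, -0.139, -0.0], [-0.0, -0.0, -1.0]]
wrist_force: [-2.8, 0.2, 6.0]
opening: 0.629
grasp_force: 24.0
```

Run:
```python
from h import *
a=tuple(tray(T,0,.095,0)[:2])
go((.4465,-.0586,.16),a+(.16,),a+(.058,))
```

```text
t 3.1 pos [ 0.4467 -0.0582  0.0504] tilt [-0.0001 -0.0001] roll -0.05 F [-2.8  0.2  6. ]
[-4.000e-01 -1.000e-01 -1.096e+02]
[ 244.7  138.4 -109.7]
[244.7 138.4  -7.7]
```

>>> step_arm(targets=[[0, 0, -10, 0, 0.5], [0, 0, -40, 0, 0.5], [0, 0, -80, 0, 0.5], [10, 6, -105, 0, 0.5], [40, 23, -110, 0, 0.5], [80, 45, -110, 0, 0.5], [125, 71, -110, 0, 0.5], [170, 96, -110, 0, 0.5], [210, 119, -110, 0, 0.5], [235, 133, -110, 0, 0.5], [244.7, 138.4, -110, 0, 0.5], [244.7, 138.4, -110, 0, 0.5], [244.7, 138.4, -110, 0, 0.5]])

```text
clock: 4.72
ee_pos: [0.6172, 0.1637, 0.16]
orientation: [[0.14, 0.99, -0.001], [0.99, -0.14, -0.001], [-0.001, -0.001, -1.0]]
wrist_force: [0.4, -0.9, -1.6]
opening: 0.621
grasp_force: 24.0
```

Run:
```python
from h import *
a=tuple(tray(T,0,.095,0)[:2])
go(a+(.07,),a+(.056,))
s=camera("scene");t=camera("top")
cv2.imwrite("pics/a.png",np.hstack([cv2.resize(s[120:345,220:445,::-1],(400,400)),cv2.resize(t[150:350,200:400,::-1],(400,400))]))
```

```text
t 4.72 pos [0.6172 0.1637 0.16  ] tilt [-0.0009 -0.0007] roll -0.1 F [ 0.4 -0.9 -1.6]
[ 1.2  0.6 90. ]
[  1.3   0.6 104. ]
```

View pics/a.png

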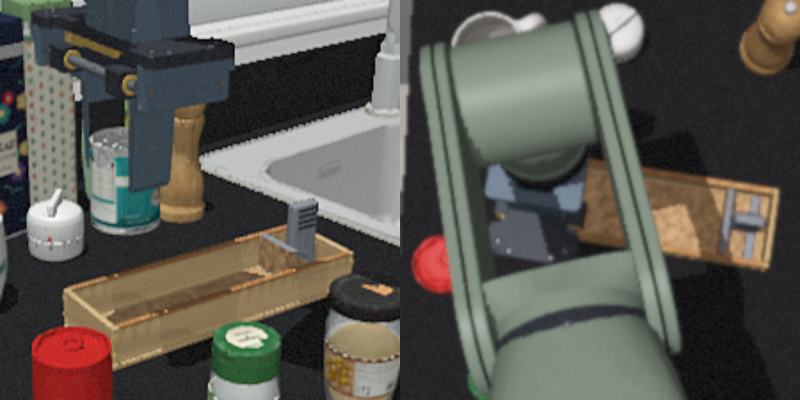

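The left half shows the tin held upright above the far end of the tray at (125,190), well clear of mug and timer. I lower it.

>>> step_arm(targets=[[1, 0.5, 15, 0, 0.5], [1, 0.5, 45, 0, 0.5], [1, 0.5, 70, 0, 0.5], [1, 0.5, 85, 0, 0.5], [1, 0.5, 93, 0, 0.5], [1, 0.5, 98, 0, 0.5], [1, 0.5, 101, 0, 0.5], [1, 0.5, 103, 0, 0.5], [1, 0.5, 103.5, 0, 0.5], [1, 0.5, 103.5, 0, 0.5], [1, 0.5, 103.5, 0, 0.5]])

```text
clock: 6.2
ee_pos: [0.6188, 0.1657, 0.0566]
orientation: [[0.14, 0.99, 0.0], [0.99, -0.14, 0.0], [0.0, 0.0, -1.0]]
wrist_force: [0.2, -0.8, -2.0]
opening: 0.623
grasp_force: 24.0
```

>>> step_arm(targets=[[0, 0, 0.5, 0, 0.5], [0, 0, 0.5, 0, 0.3], [0, 0, 0.5, 0, 0.2], [0, 0, 0.5, 0, 0], [0, 0, 0.5, 0, 0], [0, 0, -30, 0, 0], [0, 0, -80, 0, 0], [0, 0, -123, 0, 0], [0, 0, -123, 0, 0]])

```text
clock: 7.32
ee_pos: [0.6209, 0.1662, 0.1839]
orientation: [[0.139, 0.99, 0.009], [0.99, -0.14, 0.002], [0.003, 0.008, -1.0]]
wrist_force: [0.5, 0.9, -0.9]
opening: 1.0
grasp_force: 0.0
```

Run:
```python
from h import *
go((.426,.221,.18),(.426,.221,.062))
```

```text
t 7.33 pos [0.6209 0.1662 0.1839] tilt [0.0086 0.0021] roll -0.06 F [ 0.5  0.9 -0.9]
[  27.  -200.6    2.3]
[  26.6 -201.6  120.3]
```

>>> step_arm(targets=[[8, -60, 0, 0, 0], [16, -120, 0, 0, 0], [24, -175, 0, 0, 0], [27.5, -198.7, 0, 0, 0], [27.5, -198.7, 0, 0, 0], [27.5, -198.7, 0, 0, 0]])

```text
clock: 8.07
ee_pos: [0.4272, 0.2207, 0.1794]
orientation: [[0.14, 0.99, 0.001], [0.99, -0.14, -0.0], [0.0, 0.001, -1.0]]
wrist_force: [1.1, 1.1, -0.2]
opening: 1.0
grasp_force: 0.0
```

Run:
```python
from h import *
go((.426,.221,.062))
```

```text
t 8.07 pos [0.4272 0.2207 0.1794] tilt [ 0.0014 -0.    ] roll -0.07 F [ 1.1  1.1 -0.2]
[ 1.000e-01 -1.400e+00  1.174e+02]
```

>>> step_arm(targets=[[0, -1, 50, 0, 0], [0, -1, 100, 0, 0], [0, -1, 117.5, 0, 0], [0, -1, 117.5, 0, 0], [0, -1, 117.5, 0, 0.4], [0, -1, 117.5, 0, 0.6], [0, -1, 117.5, 0, 0.6], [0, -1, 117.5, 0, 0.6], [0, -1, 117.5, 0, 0.6], [0, -1, 117.5, 0, 0.6], [0, -1, 117.5, 0, 0.6]], force=24)

```text
clock: 9.45
ee_pos: [0.4249, 0.2209, 0.0621]
orientation: [[0.139, 0.99, 0.001], [0.99, -0.139, 0.0], [0.0, 0.0, -1.0]]
wrist_force: [0.9, -0.2, 2.7]
opening: 0.491
grasp_force: 24.0
```

Run:
```python
from h import *
a=tuple(tray(T,0,.037,0)[:2])
go((.426,.221,.18),a+(.18,),a+(.068,))
```

```text
t 9.45 pos [0.4249 0.2209 0.0621] tilt [0.0005 0.0001] roll -0.05 F [ 0.9 -0.2  2.7]
[   0.3    1.1 -117.9]
[ -86.6  199.  -117.8]
[-86.7 198.9  -5.8]
```

>>> step_arm(targets=[[0, 0, -10, 0, 0.6], [0, 0, -45, 0, 0.6], [0, 0, -90, 0, 0.6], [-4, 10, -114, 0, 0.6], [-18, 40, -118, 0, 0.6], [-38, 85, -118, 0, 0.6], [-58, 130, -118, 0, 0.6], [-76, 173, -118, 0, 0.6], [-84, 193, -118, 0, 0.6], [-86.6, 199, -118, 0, 0.6], [-86.6, 199, -118, 0, 0.6], [-86.6, 199, -118, 0, 0.6]])

```text
clock: 10.95
ee_pos: [0.6087, 0.1079, 0.1801]
orientation: [[0.139, 0.99, -0.001], [0.99, -0.139, 0.0], [-0.0, -0.001, -1.0]]
wrist_force: [-0.6, -0.1, -1.3]
opening: 0.495
grasp_force: 24.0
```

Run:
```python
from h import *
a=tuple(tray(T,0,.037,0)[:2])
go(a+(.068,))
```

```text
t 10.95 pos [0.6087 0.1079 0.1801] tilt [-0.0007  0.0001] roll -0.0 F [-0.6 -0.1 -1.3]
[ -0.4   1.3 112.1]
```

>>> step_arm(targets=[[0, 0.5, 15, 0, 0.6], [0, 0.5, 50, 0, 0.6], [0, 0.5, 80, 0, 0.6], [0, 0.5, 97, 0, 0.6], [0, 0.5, 105, 0, 0.6], [0, 0.5, 109, 0, 0.6], [0, 0.5, 111, 0, 0.6], [0, 0.5, 112, 0, 0.6], [0, 0.5, 112, 0, 0.6], [0, 0.5, 112, 0, 0.6]])

```text
clock: 12.2
ee_pos: [0.6104, 0.1072, 0.0683]
orientation: [[0.14, 0.99, 0.001], [0.99, -0.14, 0.0], [0.0, 0.001, -1.0]]
wrist_force: [1.3, 0.7, -1.6]
opening: 0.493
grasp_force: 24.0
```

>>> step_arm(targets=[[0, 0, 0.5, 0, 0.6], [0, 0, 0.5, 0, 0.4], [0, 0, 0.5, 0, 0.2], [0, 0, 0.5, 0, 0], [0, 0, 0.5, 0, 0], [0, 0, -30, 0, 0], [0, 0, -80, 0, 0], [0, 0, -112, 0, 0], [-10, -45, -112, 0, 0], [-22, -100, -112, 0, 0], [-34, -155, -112, 0, 0], [-40.5, -185, -112, 0, 0], [-40.5, -185, -112, 0, 0], [-40.5, -185, -112, 0, 0]])

```text
clock: 13.95
ee_pos: [0.4227, 0.0931, 0.1804]
orientation: [[0.139, 0.99, 0.002], [0.99, -0.139, 0.0], [0.001, 0.002, -1.0]]
wrist_force: [1.0, -0.3, -0.2]
opening: 1.0
grasp_force: 0.0
```

Run:
```python
from h import *
go((.4214,.0929,.066))
```

```text
t 13.95 pos [0.4227 0.0931 0.1804] tilt [0.0022 0.0003] roll -0.05 F [ 1.  -0.3 -0.2]
[ -0.5  -1.5 114.4]
```

>>> step_arm(targets=[[0, -1, 50, 0, 0], [0, -1, 98, 0, 0], [0, -1, 114.5, 0, 0], [0, -1, 114.5, 0, 0], [0, -1, 114.5, 0, 0.25], [0, -1, 114.5, 0, 0.45], [0, -1, 114.5, 0, 0.45], [0, -1, 114.5, 0, 0.45], [0, -1, 114.5, 0, 0.45], [0, -1, 114.5, 0, 0.45]], force=26)

```text
clock: 15.2
ee_pos: [0.421, 0.0931, 0.066]
orientation: [[0.139, 0.99, 0.002], [0.99, -0.139, 0.0], [0.0, 0.002, -1.0]]
wrist_force: [0.5, -0.0, 4.9]
opening: 0.662
grasp_force: 26.0
```

Run:
```python
from h import *
a=tuple(tray(T,0,-.021,0)[:2])
go(a+(.18,),a+(.072,))
```

```text
t 15.2 pos [0.421  0.0931 0.066 ] tilt [0.0016 0.0002] roll -0.05 F [ 0.5 -0.   4.9]
[ -17.6  185.2 -113.7]
[-17.6 185.1  -5.7]
```

>>> step_arm(targets=[[0, 0, -10, 0, 0.45], [0, 0, -45, 0, 0.45], [0, 0, -90, 0, 0.45], [-1, 10, -110, 0, 0.45], [-4, 40, -114, 0, 0.45], [-8, 85, -114, 0, 0.45], [-12, 130, -114, 0, 0.45], [-16, 167, -114, 0, 0.45], [-17.5, 182, -114, 0, 0.45], [-17.5, 185, -114, 0, 0.45], [-17.5, 185, -114, 0, 0.45], [-17.5, 185, -114, 0, 0.45]])

```text
clock: 16.7
ee_pos: [0.5999, 0.0503, 0.1796]
orientation: [[0.139, 0.99, -0.001], [0.99, -0.139, -0.0], [-0.0, -0.001, -1.0]]
wrist_force: [-0.0, 0.1, -4.4]
opening: 0.662
grasp_force: 26.0
```

Run:
```python
from h import *
a=tuple(tray(T,0,-.021,0)[:2])
go(a+(.072,))
t=camera("scene")
cv2.imwrite("pics/b.png",cv2.resize(t[150:350,220:480,::-1],(780,600)))
```

```text
t 16.7 pos [0.5999 0.0503 0.1796] tilt [-0.0008 -0.    ] roll -0.02 F [-0.   0.1 -4.4]
[-1.000e-01  2.000e+00  1.076e+02]
```

View pics/b.png

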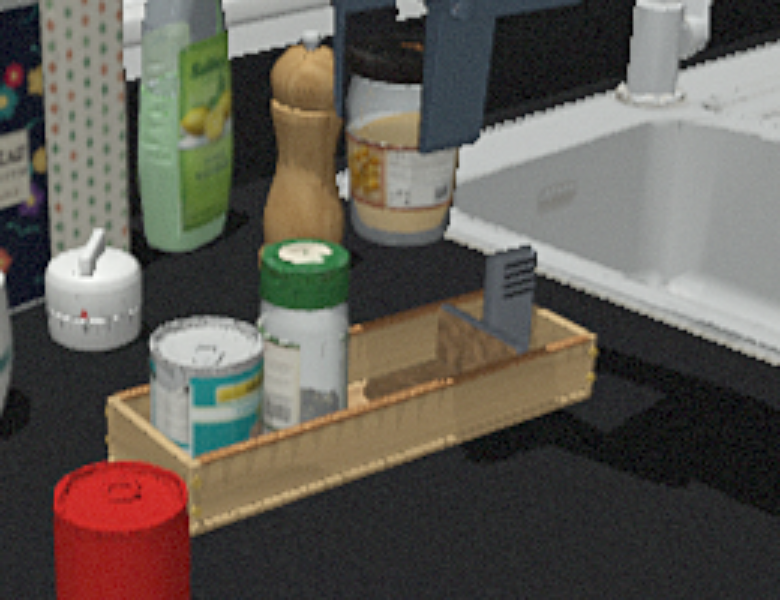

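The tin (205,385) and the spice jar (303,335) stand upright in the tray, and the honey jar is held upright above its place. I lower it.

>>> step_arm(targets=[[0, 1, 15, 0, 0.45], [0, 1, 45, 0, 0.45], [0, 1, 66, 0, 0.45], [0, 1, 76, 0, 0.45], [0, 1, 84, 0, 0.45], [0, 1, 91, 0, 0.45], [0, 1, 98, 0, 0.45], [0, 1, 103, 0, 0.45], [0, 1, 106, 0, 0.45], [0, 1, 107.5, 0, 0.45], [0, 1, 107.5, 0, 0.45], [0, 1, 107.5, 0, 0.45]])

```text
clock: 18.25
ee_pos: [0.6023, 0.0498, 0.0721]
orientation: [[0.139, 0.99, 0.001], [0.99, -0.139, -0.0], [0.0, 0.001, -1.0]]
wrist_force: [0.1, 0.6, -3.0]
opening: 0.663
grasp_force: 26.0
```

>>> step_arm(targets=[[0, 0, 0.3, 0, 0.45], [0, 0, 0.3, 0, 0.3], [0, 0, 0.3, 0, 0.15], [0, 0, 0.3, 0, 0], [0, 0, 0.3, 0, 0], [0, 0, -30, 0, 0], [0, 0, -75, 0, 0], [0, 0, -98, 0, 0], [0, 0, -98, 0, 0], [0, 0, -98, 0, 0]])

```text
clock: 19.5
ee_pos: [0.6013, 0.0497, 0.1686]
orientation: [[0.139, 0.99, -0.002], [0.99, -0.139, -0.0], [-0.001, -0.002, -1.0]]
wrist_force: [-0.8, 0.1, -0.1]
opening: 0.997
grasp_force: 0.0
```

Run:
```python
from h import *
a=tuple(tray(T,0,-.103,0)[:2])
go(a+(.17,),a+(.064,))
t=camera("scene")
cv2.imwrite("pics/c.png",cv2.resize(t[190:350,240:448,::-1],(780,600)))
```

```text
t 19.5 pos [0.6013 0.0497 0.1686] tilt [-0.0022 -0.0003] roll -0.05 F [-0.8  0.1 -0.1]
[-81.7   0.6  -1.3]
[-81.7   0.8 104.7]
```

View pics/c.png

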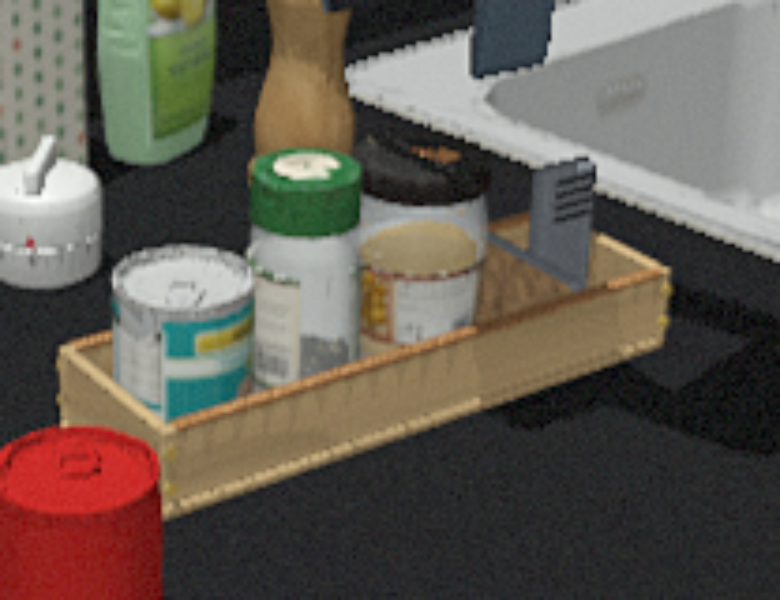

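All three stand upright in the tray: tin (185,330), spice jar (305,270), honey jar (425,250). Next is the stop's fin at (560,215).

>>> step_arm(targets=[[-40, 0.5, 0, 0, 0], [-82, 0.5, 0, 0, 0], [-82, 0.5, 30, 0, 0], [-82, 0.5, 70, 0, 0], [-82, 0.5, 98, 0, 0], [-82, 0.5, 104.5, 0, 0], [-82, 0.5, 104.5, 0, 0.5], [-82, 0.5, 104.5, 0, 0.75], [-82, 0.5, 104.5, 0, 0.9], [-82, 0.5, 104.5, 0, 0.95], [-82, 0.5, 104.5, 0, 0.95], [-82, 0.5, 104.5, 0, 0.95], [-82, 0.5, 104.5, 0, 0.95]], force=15)

```text
clock: 21.18
ee_pos: [0.5912, -0.0315, 0.0654]
orientation: [[0.139, 0.99, -0.0], [0.99, -0.139, -0.0], [-0.0, -0.0, -1.0]]
wrist_force: [-0.1, -0.5, -0.2]
opening: 0.269
grasp_force: 0.0
```

Run:
```python
from h import *
go(tuple(tray(T,0,-.103,0)[:2])+(.064,))
```

```text
t 21.18 pos [ 0.5912 -0.0315  0.0654] tilt [-0.     -0.0001] roll -0.05 F [-0.1 -0.5 -0.2]
[ 0.1 -0.8  1.4]
```

Still closing; a few more rows.

>>> step_arm(targets=[[0, 0, 0, 0, 0.95], [0, 0, 0, 0, 0.95], [0, 0, 0, 0, 0.95], [0, 0, 0, 0, 0.95], [0, 0, 0, 0, 0.95]])

```text
clock: 21.8
ee_pos: [0.5887, -0.0312, 0.0652]
orientation: [[0.139, 0.99, -0.005], [0.99, -0.139, 0.0], [-0.0, -0.005, -1.0]]
wrist_force: [-5.0, 1.1, 3.6]
opening: 0.133
grasp_force: 15.0
```

>>> step_arm(targets=[[2, -1.5, 0, 0, 0.95], [5, -1.5, 0, 0, 0.95], [8, -1.5, 0, 0, 0.95], [11, -1.5, 0, 0, 0.95], [14, -1.5, 0, 0, 0.95], [17, -1.5, 0, 0, 0.95], [19, -1.5, 0, 0, 0.95], [21, -1.5, 0, 0, 0.95], [22.5, -1.5, 0, 0, 0.95], [24, -1.5, 0, 0, 0.95], [25, -1.5, 0, 0, 0.95], [26, -1.5, 0, 0, 0.95], [27, -1.5, 0, 0, 0.95], [28, -1.5, 0, 0, 0.95], [29, -1.5, 0, 0, 0.95], [30, -1.5, 0, 0, 0.95], [30, -1.5, 0, 0, 0.95]])

```text
clock: 23.92
ee_pos: [0.5929, -0.0012, 0.0652]
orientation: [[0.139, 0.99, -0.002], [0.99, -0.139, 0.0], [-0.0, -0.002, -1.0]]
wrist_force: [-5.3, -0.3, 3.0]
opening: 0.133
grasp_force: 15.0
```

>>> step_arm(targets=[[0.7, 0, 0, 0, 0.95], [1.4, 0, 0, 0, 0.95], [2.1, 0, 0, 0, 0.95], [2.8, 0, 0, 0, 0.95], [3.5, 0, 0, 0, 0.95], [4.2, 0, 0, 0, 0.95], [4.9, 0, 0, 0, 0.95], [5.6, 0, 0, 0, 0.95], [6.3, 0, 0, 0, 0.95], [7, 0, 0, 0, 0.95], [7, 0, 0, 0, 0.95]])

```text
clock: 25.3
ee_pos: [0.5937, 0.0049, 0.0653]
orientation: [[0.139, 0.99, -0.003], [0.99, -0.139, -0.001], [-0.001, -0.002, -1.0]]
wrist_force: [-6.0, -3.1, 3.9]
opening: 0.131
grasp_force: 15.0
```

Run:
```python
from h import *
go();t=camera("scene")
cv2.imwrite("pics/d.png",cv2.resize(t[190:350,240:448,::-1],(780,600)))
```

```text
t 25.3 pos [0.5937 0.0049 0.0653] tilt [-0.0027 -0.001 ] roll -0.03 F [-6.  -3.1  3.9]
```

View pics/d.png

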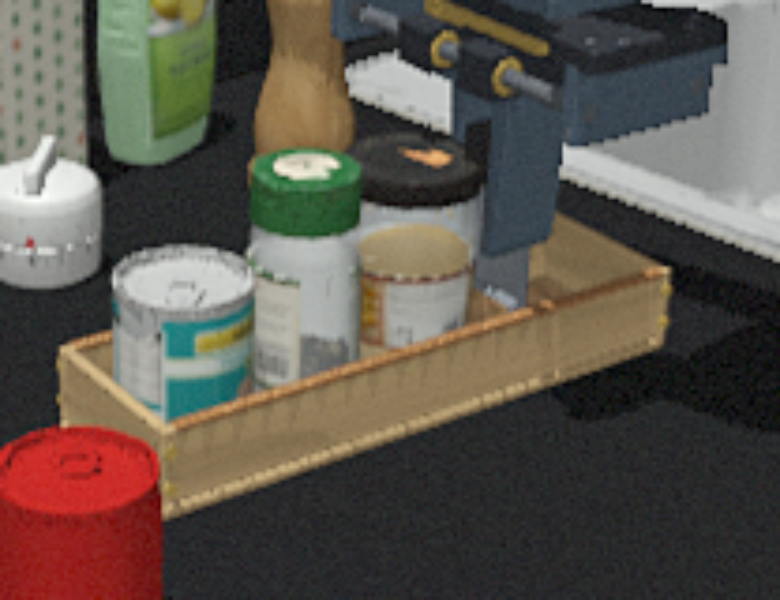

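The row stands upright. Tin (185,330) and spice jar (305,270) have not moved, and the stop now pushes the honey jar. A few mm more, gently.

>>> step_arm(targets=[[0.5, 0, 0, 0, 0.95], [1, 0, 0, 0, 0.95], [1.5, 0, 0, 0, 0.95], [2, 0, 0, 0, 0.95], [2.5, 0, 0, 0, 0.95], [3, 0, 0, 0, 0.95], [3, 0, 0, 0, 0.95], [3, 0, 0, 0, 0.95]])

```text
clock: 26.35
ee_pos: [0.5942, 0.0079, 0.0653]
orientation: [[0.139, 0.99, -0.003], [0.99, -0.139, -0.001], [-0.001, -0.002, -1.0]]
wrist_force: [-6.2, -2.1, 3.1]
opening: 0.131
grasp_force: 15.0
```

>>> step_arm(targets=[[0, 0, 0, 0, 0.7], [0, 0, 0, 0, 0.5], [0, 0, 0, 0, 0.3], [0, 0, 0, 0, 0.3], [0, 0, 0, 0, 0.3], [0, 0, -20, 0, 0.3], [0, 0, -60, 0, 0.3], [0, 0, -110, 0, 0.3], [-50, -20, -140, 0, 0.3], [-110, -70, -140, 0, 0.3], [-170, -120, -140, 0, 0.3], [-220, -150, -140, 0, 0.3], [-220, -150, -140, 0, 0.3], [-220, -150, -140, 0, 0.3], [-220, -150, -140, 0, 0.3]])

```text
clock: 28.22
ee_pos: [0.4167, -0.1883, 0.2056]
orientation: [[0.139, 0.99, 0.001], [0.99, -0.139, 0.0], [0.0, 0.001, -1.0]]
wrist_force: [0.5, -0.4, 0.3]
opening: 0.702
grasp_force: 0.0
```

Run:
```python
from h import *
t=camera("top")[:,:,::-1];g=cv2.GaussianBlur(t,(0,0),.7).astype(np.float32);g=g[:,:,2]-g[:,:,0]
d=np.arange(-.070,-.025,.0005)
for x in(-.022,.022):   # rear edge of the plate (was at -88.9 when joint ~.001)
    p=proj("top",np.array([tray(T,x,e,.043) for e in d])).astype(np.float32)
    v=cv2.remap(g,p[:,0].reshape(1,-1),p[:,1].reshape(1,-1),cv2.INTER_LINEAR)[0]
    print(list(zip((d*1e3)[::4].round(0).tolist(),v[::4].astype(int).tolist())))
cv2.imwrite("pics/e.png",cv2.resize(t[200:320,230:410],(780,520)))
go()
```

```text
[(-70.0, -2), (-68.0, 22), (-66.0, 54), (-64.0, 74), (-62.0, 79), (-60.0, 78), (-58.0, 76), (-56.0, 74), (-54.0, 67), (-52.0, 53), (-50.0, 33), (-48.0, 10), (-46.0, -6), (-44.0, -8), (-42.0, 2), (-40.0, 26), (-38.0, 45), (-36.0, 54), (-34.0, 52), (-32.0, 42), (-30.0, 31), (-28.0, 22), (-26.0, 16)]
[(-70.0, -2), (-68.0, 20), (-66.0, 51), (-64.0, 72), (-62.0, 79), (-60.0, 79), (-58.0, 79), (-56.0, 77), (-54.0, 71), (-52.0, 58), (-50.0, 42), (-48.0, 21), (-46.0, 3), (-44.0, 0), (-42.0, 0), (-40.0, 2), (-38.0, 3), (-36.0, 3), (-34.0, 3), (-32.0, 2), (-30.0, 3), (-28.0, 3), (-26.0, 3)]
t 28.27 pos [ 0.4168 -0.1881  0.2055] tilt [0.0006 0.0001] roll -0.0 F [-0.   0.1  0.2]
```

View pics/e.png

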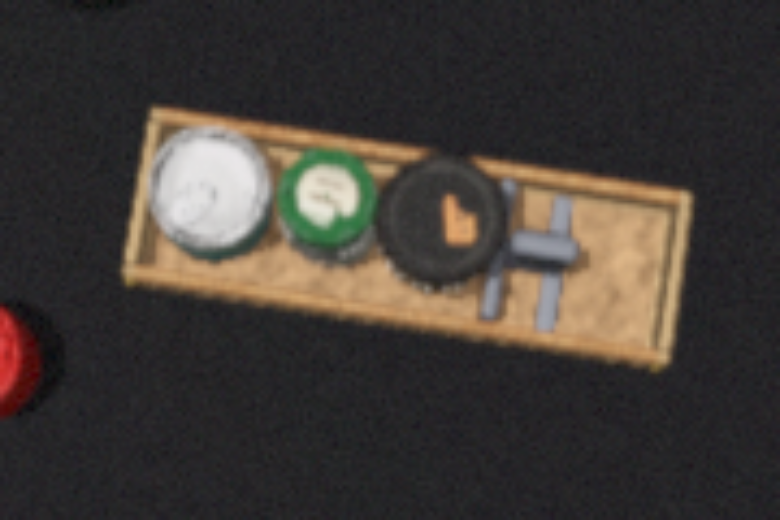

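The row stands upright and in line: tin (210,190), spice jar (328,200), honey jar (445,220), stop plate (500,250). The stop has travelled about 39 mm, and the arm is clear.

```bash
python3 -c "
from station import sign_off
print(sign_off())"
```

```text
the job is handed in; nothing more can be done
None
```

The honey jar, spice jar and food tin stand upright in one row in the tray, the stop is slid up to about 0.039–0.040 m by camera (above 0.033 counts as snug), and the job was handed in at about 28 s; the sign-off gave no verdict.

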